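# Tighten the captive nut on a standpipe union

## Task

With the spanner still on its mat, run the brass captive nut on the standpipe down clockwise (seen from above) by hand, light-fingered and with as many fresh grips as it needs, until it comes up against its seal. Then take the spanner and tighten the nut about a sixth of a turn (60 degrees) further, not using the fingers on the nut for this, and lay the spanner back flat and lengthwise on its mat, nothing left on the nut. Leave the dish, the scraper, the screwdriver rack and the fuse box alone.

Things in the scene. Friction and masses are not known exactly. Their poses are not given: they have to be found in the camera images.
- nut: Brass hexagonal captive nut, 46 mm across flats, 53.1 mm across corners, 26 mm high, axis vertical. Origin: centre of its underside, 70 mm above the work surface, z up; it turns but does not rise or fall. Corners lie along its x axis and every 60 degrees from it; normals of the flats at 30, 90, 150... degrees. A fixed hose tail 26 mm thick rises through it to 125 mm above the surface.
- rundown (a joint): Loose turning of the nut in rad, grows clockwise seen from above; a light drag of about 0.25 N m. It stops growing when the nut meets its seal (hand-tight), 1.7 to 2.5 rad of turning after the start: feel for it.
- tighten (a joint): Further clockwise turning of the nut in rad once it is on the seal: 0 at hand-tight. It takes about 2.2 N m to turn, and stays where it is left; a sixth of a turn is 1.05.
- union: Steel standpipe fixed to the shelf: 90 mm round foot 8 mm high, 36 to 40 mm thick pipe up to the nut, hose tail above it. Origin: centre of its foot on the work surface.
- spanner: Steel open-ended spanner, 202 mm long, 0.35 kg, lying flat. Origin: underside, mid-length; x along it to the jaws, z up. Handle x = -100 to 32 mm, 22 wide, 18 high. Head and jaws 76 wide, 16 high. The jaw opening faces +x, 49 mm wide, 48 mm deep, its floor at x = 53.5 mm.
- jaw (a point): Point between the spanner's jaws, 81 mm along x from its origin and 8 mm up: lies on the nut's axis when the spanner is fitted, a nut corner then pointing at the jaw floor.
- mat: Dark rubber mat fixed to the shelf, 280 x 150 x 4 mm, on which the spanner lies lengthwise. Origin: centre of its underside; x along its length.
- dish: White ceramic dish, 110 mm across, 35 mm high. Origin: centre of its underside. A bystander.
- scraper: Putty scraper lying flat, about 190 mm long: wooden handle 26 mm wide, 20 mm high, steel blade 75 mm wide. Origin: underside, near its middle; x towards the blade. A bystander.
- rack: Fixed slotted aluminium rack, 206 mm long, 60 mm deep, with five amber-handled screwdrivers upright in it, 176 mm high in all. Origin: centre of its underside. A bystander.
- fusebox: Fixed red plastic fuse box, 90 x 150 x 90 mm, with a toggle switch on top, to 127 mm. Origin: centre of its underside. A bystander.
Not all that is in view belongs to the job. Leave any purple or red look-alike of the spanner alone.

How it is judged:
By the outcome, as a careful person would: the job done as asked, in the order asked, and still so for the second after the job is handed in, with the robot touching nothing.
It also fails if it takes over 72 s, if anything falls off the work surface, if the arm or the gripper's body presses on something with over 40 N, if the wrist force passes 120 N, or if a joint passes its speed limit or range.

## Robot

A 6-joint arm with a two-finger parallel gripper is mounted at the origin on the work surface. World frame = base frame: x ahead of the robot, y to its left, z up, the work surface at z = 0. Lengths are in m, angles in rad, forces in N, time in s.
With the tool pointing down it reaches from about 0.275 to 0.75 m from the base axis. Payload 10.2 kg.
Tool frame: the origin (TCP) lies on the centre line of the jaws, within the pads' length; the fingertips stand 25 mm ahead of it and the grasp point (between the pads) lies 6 mm ahead of it; z points along the fingers, y is the line along which they close (so a half turn about z gives the same grasp; the last joint's range is limited). The gripper opens to 88 mm and grips with 3 to 60 N. Pads are 18 mm wide; open, the fingers measure 123 mm over their backs; the gripper's body (75 mm by 187 mm) begins 45 mm behind the grasp point.
Start: joints at [0.902, 0.313, 1.498, -0, 1.331, -0.223], TCP at [0.226, 0.474, 0.264] pointing down, gripper open.
Joint ranges: [-2.94, 2.94], [-0.97, 2.17], [0.19, 2.56], [-1.23, 4.37], [0.02, 3.11], [-2.88, 2.88]. Speed limits (rad/s): [2.39, 2.39, 3.01, 3.14, 3.14, 3.14].

## Interface

Orientations are given as [roll, pitch, yaw] about the fixed x, y, z axes, in that order (R = Rz(yaw) Ry(pitch) Rx(roll)).
In Python, from rig import r gives the robot as it stands.
- The arm moves only by the shell command python3 -m pendant 'ROWS' [FORCE]. ROWS is JSON, a list of rows, each a list of 3 entries, a list of its own where there are three numbers: the finger opening in mm, from 0 to 88.1, then the shift along the tool's x, y, z in mm, then the turn about the tool's z in degrees. A call has 1 to 20 rows; each row is the pose to reach, as a shift and turn from the pose commanded when the call began, along the tool's axes at that moment; what a row does not reach only later rows make up. A row lasts 1/8 s, in which the tool goes at most 62.5 mm and 10.7 degrees, less where a joint would pass 70% of its speed; a pose out of reach is approached as far as the arm can. A call with a gripper value outside its range is refused whole. The fingers move at their own pace and stop on an object; FORCE is the grip in N (left out, the last holds). Time passes only in rows, so rows that repeat a pose let the fingers close. It gives the time, the measured TCP pose, the force, the opening and the grip force at its end, in the units of the state.
- r.read_state(): the state, without advancing time (a new reading comes with each control period).
- r.capture(name): name is "side" or "top" or "wrist"; returns (picture, depth): 420x560x3 uint8, red, green, blue; 420x560 float32, m along the optical axis (not along the pixel's ray), 0 where there is no reading.
- r.camera_model(name): a dict with "fov_y" (degrees; the focal length in pixels is half the picture's height over the tangent of half this angle, whatever the lens; pixels are square), "cx", "cy" (the principal point, pixels), "dist_coeffs" ([k1, k2, p1, p2, k3] as OpenCV has them; the pictures are not rectified), "pose" (4x4, takes a point from camera to world coordinates). Camera axes: x right, y up, looking along -z (the intrinsics and any distortion apply to the point x, -y, -z); pixel columns grow to the right and rows downward; lengths in m; the calibration is good to about 2 mm. A picture is of the moment at which its call begins: read the wrist's pose just before it. camera_model takes no time and is no camera call; for the wrist camera it gives the pose at the moment of the call.
- r.hand_in(): hands the job in; it is judged then, once.
The state is a dict: "time_s": time; "joint_positions": joint angles; "dq": joint speeds; "tau": joint torques, N m; "ee_pos": TCP position; "tool_rot": TCP orientation; "ft_force": force on the tool from outside, world axes, zero at the start; "ft_torque": the same for the moment, N m; "width": finger opening in m; "grasp_force": force on a finger pad.
Only numpy, scipy, OpenCV 4.12 (cv2) and the standard library are available. Lean on these libraries where they do the work, as an engineer would, in place of code of your own. Each camera call takes 0.05 s, during which the arm holds its last target. There are 200 camera calls.

## Working session

There is one attempt and no reset: what is moved stays moved. The work goes in short steps, Python scripts to look and compute and a shell command to move; the robot and the scene stay as the last step left them, time stands still between calls to the robot, and variables do not carry over. Pictures are saved under pics/ and viewed, at most 10 in all, crops included, and the job is handed in when it is done.

```bash
mkdir -p pics; ls
python3 - <<'E'
from rig import r
import cv2
s=r.read_state();print({k:s[k] for k in s})
a,d=r.capture("top");b,e=r.capture("side")
import numpy as np
np.savez("c0.npz",a=a,d=d,b=b,e=e)
cv2.imwrite("pics/top.png",a[:,:,::-1]);cv2.imwrite("pics/side.png",b[:,:,::-1])
for n in("top","side","wrist"):print(n,r.camera_model(n))
E
```

```text
pics
{'time_s': 0.0, 'joint_positions': array([ 9.01617886e-01,  3.13448547e-01,  1.49842477e+00, -2.92302568e-05,
        1.33097285e+00, -2.23395106e-01]), 'dq': array([-0.00057666, -0.0004861 , -0.00011824,  0.00304813, -0.00237161,
        0.0005435 ]), 'tau': array([-4.93039533e-04, -4.02208114e+01, -2.52267230e+01,  6.93534594e-02,
        3.52370285e-02, -9.53173753e-05]), 'ee_pos': array([0.22624412, 0.47351971, 0.26316642]), 'tool_rot': array([-3.14036400e+00, -2.50025497e-04,  2.69581613e+00]), 'ft_force': array([-0.71027452,  0.13564241,  0.48278778]), 'ft_torque': array([-0.00467365, -0.02538864,  0.01664925]), 'grasp_force': 0.0, 'width': 0.08813098007357062}
top {'fov_y': 45.42774742834052, 'cx': 277.8120274592905, 'cy': 217.43491334945222, 'dist_coeffs': array([-0.16487678,  0.        ,  0.        ,  0.        ,  0.        ]), 'pose': array([[-0.00687481,  0.99334024, -0.11501263,  0.4210727 ],
       [-0.99995819, -0.00613561,  0.00677986, -0.04291182],
       [ 0.00602904,  0.11505443,  0.99334089,  1.40893635],
       [ 0.        ,  0.        ,  0.        ,  1.     
[... 255 characters left out ...]
   [-0.4180609 ,  0.61574828, -0.66789157, -0.80093235],
       [ 0.01497107,  0.73979434,  0.67266648,  0.8515923 ],
       [ 0.        ,  0.        ,  0.        ,  1.        ]])}
wrist {'fov_y': 65.34558458661415, 'cx': 283.1741380912295, 'cy': 211.62971776503656, 'dist_coeffs': array([0.00824595, 0.        , 0.        , 0.        , 0.        ]), 'pose': array([[ 4.30961008e-01, -8.60492594e-01, -2.71707756e-01,
         1.56292327e-01],
       [ 9.02370244e-01,  4.10712415e-01,  1.30549819e-01,
         5.07509412e-01],
       [-7.43403393e-04, -3.01442876e-01,  9.53483949e-01,
         3.84137849e-01],
       [ 0.00000000e+00,  0.00000000e+00,  0.00000000e+00,
         1.00000000e+00]])}
```

View pics/top.png

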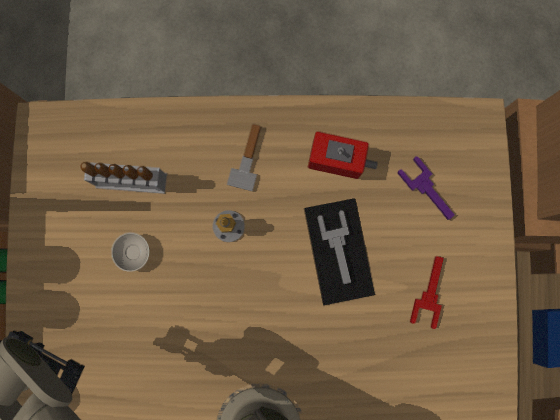

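View pics/side.png

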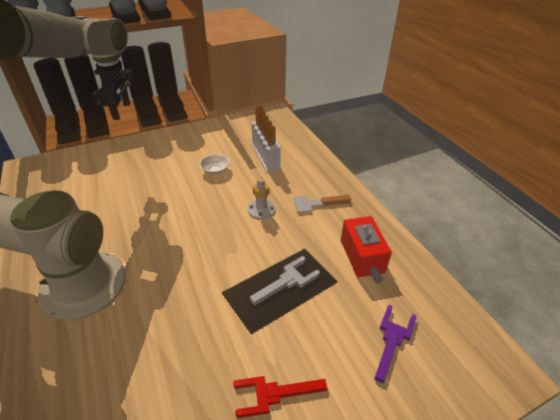

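Spanner candidates in the top view: steel on the dark mat (337,245), purple (427,187) and red (430,293). The steel one on the mat fits the description. I'll confirm it in an enlarged crop and measure it.

```bash
cat > h.py <<'E'
import numpy as np,cv2
from rig import r
def ray(n,px,m=None):
    m=m or r.camera_model(n); f=210/np.tan(np.radians(m["fov_y"]/2))
    K=np.array([[f,0,m["cx"]],[0,f,m["cy"]],[0,0,1]])
    u=cv2.undistortPoints(np.float64(px).reshape(-1,1,2),K,m["dist_coeffs"])[:,0]
    d=np.c_[u[:,0],-u[:,1],-np.ones(len(u))]@m["pose"][:3,:3].T
    return m["pose"][:3,3],d
def plane(n,px,z,m=None):
    o,d=ray(n,px,m); return o+d*((z-o[2])/d[:,2])[:,None]
E
python3 - <<'E'
from h import *
c=np.load("c0.npz");a=c["a"]
hsv=cv2.cvtColor(a,cv2.COLOR_RGB2HSV)
def big(m,lo,hi):
    n,l,s,_=cv2.connectedComponentsWithStats(m.astype(np.uint8))
    k=[i for i in range(1,n) if lo<s[i,4]<hi]
    return [(s[i],l==i) for i in k]
roi=np.zeros((420,560),bool);roi[195:308,300:378]=1
dark=(hsv[...,2]<70)&roi
cn,_=cv2.findContours((dark).astype(np.uint8),0,2);cn=max(cn,key=cv2.contourArea)
mr=cv2.minAreaRect(plane("top",cn[:,0].astype(float),.004)[:,:2].astype(np.float32)*1000);print("mat",mr)
full=cv2.drawContours(np.zeros((420,560),np.uint8),[cn],-1,1,-1)>0
sp=full&(hsv[...,2]>95)
ss=max(big(sp,50,9999),key=lambda t:t[0][4]);print(ss[0])
cs,_=cv2.findContours(ss[1].astype(np.uint8),0,2);cs=cs[0][:,0].astype(float)
P=plane("top",cs,.004+.017)[:,:2]*1000
box=cv2.minAreaRect(P.astype(np.float32));print("sp",box,cv2.boxPoints(box))
ro=np.zeros((420,560),bool);ro[205:245,210:250]=1
br=ro&(hsv[...,1]>120)&(hsv[...,0]>12)&(hsv[...,0]<28)
print(hsv[215:235:3,222:238:3].tolist()[3])
# nut from white foot circle
im=np.hstack([cv2.resize(a[200:250,205:255],(400,400),interpolation=2),cv2.resize(a[195:310,290:405],(400,400),interpolation=2)])
cv2.imwrite("pics/crop.png",im[:,:,::-1])
print("nut top guess",plane("top",[[228,222]],.096), "foot",plane("top",[[229,227]],.008))
print("base dist")
E
```

```text
mat ((487.82513427734375, -224.669677734375), (278.8861999511719, 149.32095336914062), 10.445123672485352)
[318 211  33  72 739]
sp ((496.6610412597656, -219.6451416015625), (196.52505493164062, 74.81513214111328), 12.474891662597656) [[ 392.63794 -204.3466 ]
 [ 408.7989  -277.39542]
 [ 600.68414 -234.94368]
 [ 584.5232  -161.89487]]
[[19, 157, 125], [20, 161, 84], [9, 29, 62], [19, 147, 83], [20, 180, 65], [170, 11, 71]]
nut top guess [[0.5617926  0.07944451 0.096     ]] foot [[0.55708791 0.08477229 0.008     ]]
base dist
```

View pics/crop.png

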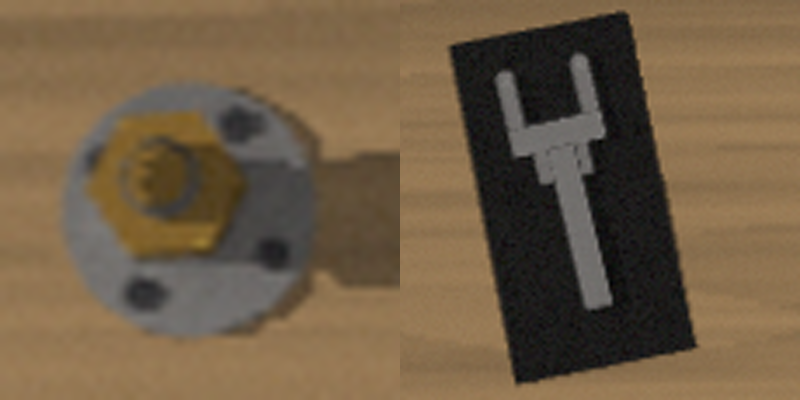

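The crop confirms the steel spanner: on the mat, jaws pointing away from the robot at about 12°. The nut's corners lie roughly along world y. Next I'll move over the nut for a wrist view.

```bash
cat >> h.py <<'E'
def totool(t,s=None):
    "shift in tool axes mm to put TCP at world t"
    from scipy.spatial.transform import Rotation as R
    s=s or r.read_state()
    return np.round(R.from_euler("xyz",s["tool_rot"]).as_matrix().T@(np.array(t)-s["ee_pos"])*1000,1)
E
python3 - <<'E'
from h import *
print(plane("top",[[225.6,223.1]],.096),totool([.556,.087,.25]))
E
```

```text
[[0.55891591 0.08577189 0.096     ]] [-464.2 -206.5   13.4]
```

```bash
python3 -m pendant '[[88,[-60,-27,0],0],[88,[-110,-50,0],0],[88,[-165,-74,0],0],[88,[-220,-98,0],0],[88,[-275,-123,0],0],[88,[-330,-148,0],0],[88,[-385,-172,5],0],[88,[-430,-192,10],0],[88,[-460,-205,13],0],[88,[-466,-207,13],0],[88,[-466,-207,13],0],[88,[-466,-207,13],0]]'
python3 - <<'E'
from h import *
s=r.read_state();print(s["ee_pos"],s["tool_rot"],s["joint_positions"],s["ft_force"],s["ft_torque"])
m=r.camera_model("wrist");a,d=r.capture("wrist")
np.savez("c1.npz",a=a,d=d,pose=m["pose"]);cv2.imwrite("pics/w1.png",a[:,:,::-1])
E
```

```text
time_s: 1.6
ee_pos: [0.557, 0.087, 0.251]
tool_rot: [3.141, 0.0, 2.697]
ft_force: [-0.1, 0.4, -0.6]
width: 0.0879
grasp_force: 0.0
[0.55701812 0.08702939 0.25097954] [3.14140334e+00 4.72885919e-05 2.69709835e+00] [-5.28543477e-02  4.07832558e-01  1.39760854e+00  1.61357513e-04
  1.33603558e+00 -1.17919390e+00] [-0.10234872  0.38214173 -0.5691878 ] [-0.01191494 -0.0120206  -0.00175767]
```

View pics/w1.png

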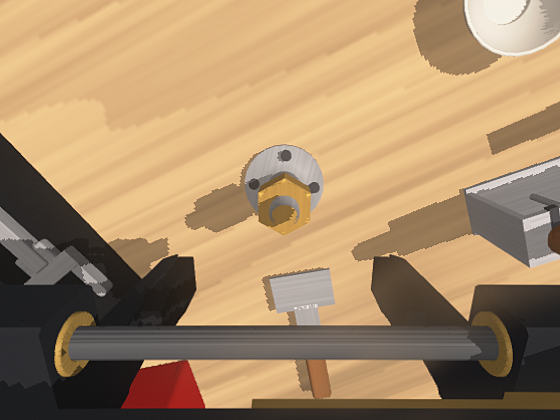

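The wrist view shows the nut at (285,200), upright between the fingers, with the tail at (285,213). I'll measure the centre and the flats from depth.

Run:
```python
from h import *
c=np.load("c1.npz");a,d=c["a"],c["d"];m=r.camera_model("wrist")
v,u=np.mgrid[140:250,230:340];px=np.c_[u.ravel(),v.ravel()]
o,D=ray("wrist",px,m)
# depth along axis: D has unit component along optical axis
P=o+D*d[v.ravel(),u.ravel()][:,None]
top=(abs(P[:,2]-.096)<.004);print(top.sum(),np.median(P[top,2]))
M=np.zeros((420,560),np.uint8);M[px[top][:,1],px[top][:,0]]=1
cn=max(cv2.findContours(M,0,1)[0],key=cv2.contourArea)[:,0]
Q=plane("wrist",cn,.096,m)[:,:2]*1000
h=cv2.convexHull(Q.astype(np.float32))
print(cv2.minEnclosingCircle(h), cv2.approxPolyDP(h,5,True)[:,0])
H=h[:,0]
for t in range(-30,31,3):
    w=[np.ptp(H@[np.cos(x),np.sin(x)]) for x in np.radians([t,t+60,t+120])];print(t,np.round(w,1),round(sum(w),1))
tail=(abs(P[:,2]-.125)<.004);T=P[tail];print("tail",tail.sum(),T.mean(0),T.max(0),T.min(0))
M=cv2.moments(h);print("cent",M["m10"]/M["m00"],M["m01"]/M["m00"])
```

```text
1966 0.09676633846124391
((562.3383178710938, 86.26628112792969), 26.615467071533203) [[538.4942    98.09151 ]
 [539.5124    73.66265 ]
 [564.5145    60.102623]
 [586.20276   74.482254]
 [579.7774   103.0812  ]
 [559.74603  112.01404 ]]
-30 [53.1 52.6 51.9] 157.6
-27 [53.2 52.7 52.1] 158.0
-24 [53.2 52.6 52.1] 157.9
-21 [53.1 52.4 52. ] 157.5
-18 [52.8 52.  51.8] 156.6
-15 [52.3 51.5 51.4] 155.3
-12 [51.8 50.9 50.9] 153.5
-9 [51.1 50.1 50.3] 151.4
-6 [50.2 49.2 49.6] 149.0
-3 [49.2 48.1 48.8] 146.1
0 [48.1 47.2 47.9] 143.2
3 [46.9 46.2 46.9] 140.0
6 [47.5 45.5 47.2] 140.2
9 [48.6 46.8 48.4] 143.7
12 [49.5 47.9 49.5] 146.9
15 [50.3 48.9 50.4] 149.6
18 [51.  49.8 51.3] 152.0
21 [51.5 50.5 51.9] 154.0
24 [52.  51.1 52.5] 155.6
27 [52.4 51.6 52.9] 156.9
30 [52.6 51.9 53.1] 157.6
tail 32 [0.55442722 0.08942485 0.12311008] [0.56280963 0.09692886 0.12531032] [0.55131063 0.07721065 0.12128592]
cent 562.1243226194782 86.06962923633394
```

The nut's centre is at (562,86) mm with flat normals at 4.5+60k°, so the tool is already aligned. I'll descend and grip lightly.

Run:
```python
from h import *
print(totool([.562,.086,.096]))
```

```text
[ -4.9   1.2 155. ]
```

```bash
python3 -m pendant '[[75,[-5,1,40],0],[75,[-5,1,90],0],[75,[-5,1,130],0],[75,[-5,1,155],0],[75,[-5,1,155],0],[40,[-5,1,155],0],[40,[-5,1,155],0],[40,[-5,1,155],0],[40,[-5,1,155],0],[40,[-5,1,155],0]]' 15
python3 -m pendant '[[40,[0,0,0],6],[40,[0,0,0],12],[40,[0,0,0],18],[40,[0,0,0],24],[40,[0,0,0],30]]'; python3 -c "
from h import *
s=r.read_state();print(s['ft_torque'],s['ft_force'],s['ee_pos'],s['tool_rot'],s['joint_positions'][5])"
```

```text
time_s: 2.9
ee_pos: [0.5629, 0.0849, 0.0964]
tool_rot: [3.141, 0.001, 2.696]
ft_force: [0.0, 1.0, 5.6]
width: 0.0459
grasp_force: 15.0
time_s: 3.52
ee_pos: [0.5626, 0.0845, 0.0964]
tool_rot: [-3.141, 0.001, 2.17]
ft_force: [-3.0, -0.1, 7.6]
width: 0.0459
grasp_force: 14.9
[-0.11535822  0.53265876  0.27503063] [-2.99434191 -0.10627343  7.5576818 ] [0.56255923 0.08452695 0.09640992] [-3.14134093e+00  7.33297861e-04  2.16961936e+00] -0.6548094931790882
```

```bash
python3 -m pendant '[[40,[0,0,0],7],[40,[0,0,0],14],[40,[0,0,0],21],[40,[0,0,0],28],[40,[0,0,0],35],[40,[0,0,0],42],[40,[0,0,0],49],[40,[0,0,0],56],[40,[0,0,0],60]]'; for i in 1; do python3 -c "
from h import *
s=r.read_state();print(s['ft_torque'],s['width'],s['tool_rot'][2],s['joint_positions'][5])"; done
python3 -m pendant '[[40,[0,0,0],3],[40,[0,0,0],6]]'; python3 -c "
from h import *
s=r.read_state();print(s['ft_torque'],s['width'],s['tool_rot'][2],s['joint_positions'][5])"
python3 -m pendant '[[40,[0,0,0],3],[40,[0,0,0],6]]'; python3 -c "
from h import *
s=r.read_state();print(s['ft_torque'],s['width'],s['tool_rot'][2],s['joint_positions'][5])"
```

```text
time_s: 4.65
ee_pos: [0.5616, 0.0845, 0.0964]
tool_rot: [-3.139, 0.002, 1.123]
ft_force: [-8.4, -2.4, 10.9]
width: 0.0462
grasp_force: 14.9
[-0.32060439  1.55733406  0.25036425] 0.046192314040059516 1.1231686257177838 0.3918067828732106
time_s: 4.9
ee_pos: [0.5615, 0.0845, 0.0964]
tool_rot: [-3.139, 0.002, 1.02]
ft_force: [-9.9, -1.5, 11.2]
width: 0.0459
grasp_force: 14.9
[-0.22832919  1.63820362  0.27155479] 0.04591848626921386 1.0196271024284556 0.4953503122946096
time_s: 5.15
ee_pos: [0.5614, 0.0846, 0.0963]
tool_rot: [-3.139, 0.003, 0.915]
ft_force: [-9.9, -1.8, 11.9]
width: 0.0456
grasp_force: 14.9
[-0.25338083  1.73380978  0.33980483] 0.045589886638578256 0.9149852790133453 0.6000378191052808
```

```bash
cat > p.py <<'E'
from h import *
s=r.read_state();print(s['ft_torque'].round(3),s['ft_force'].round(1),s['width'],s['tool_rot'][2],s['joint_positions'][5])
E
python3 -m pendant '[[40,[0,0,0],3],[40,[0,0,0],5]]' >/dev/null; python3 p.py
python3 -m pendant '[[40,[0,0,0],3],[40,[0,0,0],5]]' >/dev/null; python3 p.py
```

```text
[-0.016  1.364  0.858] [-7.8  0.6  8.4] 0.04652936796254341 0.8293348466956616 0.6860193737490199
[0.407 1.002 1.089] [-4.9  2.8  7.4] 0.04835997120702103 0.7424266923243876 0.7729883222211084
```

The seal was felt: torque rose from 0.27 to 1.1 N·m and the pads began to slip, after about 103° of run-down. I'll release, rise and look.

```bash
python3 -m pendant '[[75,[0,0,0],0],[75,[0,0,0],0],[75,[0,0,0],0],[75,[0,0,-50],0],[75,[0,0,-100],0],[75,[0,0,-155],0],[75,[0,0,-155],0],[75,[0,0,-155],0],[75,[0,0,-155],0]]'
cat > nut.py <<'E'
from h import *
import sys
def nut(cen=(.562,.0855),save=None):
    m=r.camera_model("wrist");a,d=r.capture("wrist")
    if save:cv2.imwrite(save,a[:,:,::-1])
    v,u=np.mgrid[0:420,0:560];px=np.c_[u.ravel(),v.ravel()]
    o,D=ray("wrist",px,m);P=o+D*d.ravel()[:,None]
    top=(abs(P[:,2]-.096)<.004)&(np.hypot(P[:,0]-cen[0],P[:,1]-cen[1])<.035)
    M=np.zeros(420*560,np.uint8);M[top]=1;M=M.reshape(420,560)
    cn=max(cv2.findContours(M,0,1)[0],key=cv2.contourArea)[:,0]
    H=cv2.convexHull((plane("wrist",cn,.096,m)[:,:2]*1000).astype(np.float32))[:,0]
    t=np.arange(0,60,.5);w=[sum(np.ptp(H@[np.cos(x),np.sin(x)]) for x in np.radians([k,k+60,k+120])) for k in t]
    q=cv2.moments(H);i=int(np.argmin(w))
    print("nut centre",q["m10"]/q["m00"],q["m01"]/q["m00"],"flat normal",t[i],w[i],"n",top.sum())
if __name__=="__main__":nut(save=sys.argv[1] if len(sys.argv)>1 else None)
E
python3 nut.py pics/w2.png; python3 p.py; python3 -c "
from h import *
print(r.read_state()['ee_pos'],totool([.36,-.25,.2]), totool([.45,-.23,.25]))"
```

```text
time_s: 6.78
ee_pos: [0.5621, 0.0847, 0.2492]
tool_rot: [-3.14, 0.002, 0.741]
ft_force: [0.1, 0.2, -0.8]
width: 0.075
grasp_force: 0.0
nut centre 562.9998549143288 85.79796925437634 flat normal 22.0 139.02572639069948 n 2028
[-0.019  0.142  0.008] [ 0.  -0.3  1.3] 0.07506169103235827 0.740971971597864 0.7733931447316025
[0.56218962 0.08471665 0.24936119] [-375.   110.6   49.8] [-295.2  156.5   -0.4]
```

```bash
python3 -m pendant '[[80,[-45,24,0],5],[80,[-95,50,0],10],[80,[-145,77,0],15],[80,[-195,104,0],20],[80,[-245,130,0],25],[80,[-285,151,0],30],[80,[-295,156,0],30],[80,[-295,156,0],30],[80,[-295,156,0],30]]'
cat > sp.py <<'E'
from h import *
import sys
m=r.camera_model("wrist");a,d=r.capture("wrist")
cv2.imwrite(sys.argv[1],a[:,:,::-1]);zt=float(sys.argv[2])
v,u=np.mgrid[0:420,0:560];px=np.c_[u.ravel(),v.ravel()]
o,D=ray("wrist",px,m);P=o+D*d.ravel()[:,None]
ok=(abs(P[:,2]-zt)<.007)&(d.ravel()>.1)
M=ok.reshape(420,560).astype(np.uint8)
n,l,st,_=cv2.connectedComponentsWithStats(M);k=1+np.argmax(st[1:,4]);print(st[k])
cn=max(cv2.findContours((l==k).astype(np.uint8),0,1)[0],key=cv2.contourArea)[:,0]
Q=(plane("wrist",cn,zt,m)[:,:2]*1000)
b=cv2.minAreaRect(Q.astype(np.float32));print(b)
# handle line: points with smallest coordinate along axis
L=P[(l==k).ravel()];L=L[:,:2]*1000;c=np.array(b[0]);ang=np.radians(float(sys.argv[3]))
for _ in range(3):
    x=np.array([np.cos(ang),np.sin(ang)]);y=np.array([-x[1],x[0]])
    s=(Q-c)@x;t=(Q-c)@y
    h=L[(abs((L-c)@y)<16)&((L-c)@x<20)&((L-c)@x>-90)]
    e=cv2.fitLine(h.astype(np.float32),cv2.DIST_L2,0,.01,.01).ravel();ang=np.arctan(e[1]/e[0])
    c=e[2:]+x*((c-e[2:])@x)
s=(Q-c)@x
print("angle",np.degrees(ang),"ends",s.min(),s.max(),"origin",c+x*(s.min()+s.max())/2,"z",np.median(P[(l==k).ravel(),2]))
E
python3 sp.py pics/w3.png 0.021 12.5
```

```text
time_s: 7.95
ee_pos: [0.4506, -0.2283, 0.2506]
tool_rot: [-3.141, 0.0, 0.219]
ft_force: [0.0, -0.4, 0.7]
width: 0.0804
grasp_force: 0.0
[ 250   32   78  197 6124]
((498.54150390625, -222.4378204345703), (199.3976287841797, 75.36734008789062), 12.570612907409668)
angle 12.499196 ends -99.7107515762037 99.73653952540275 origin [ 498.57777215 -222.54183982] z 0.02046829167037914
```

View pics/w3.png

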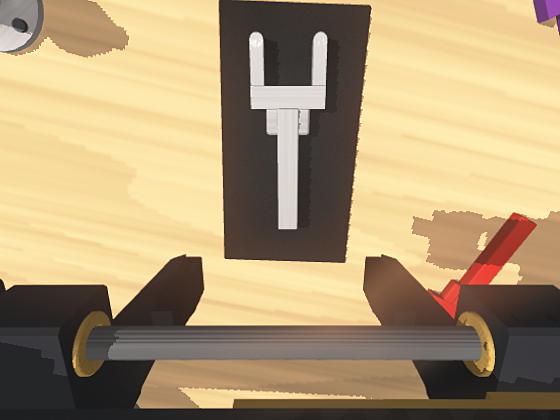

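The view shows the spanner with its jaws at (285,45) and its handle end at (287,228), at 12.5° with origin (498.6,-222.5) mm. I'll grip the handle at x=-35.

```bash
python3 -c "
from h import *
s=r.read_state();print(totool([.4644,-.2301,.031]),np.degrees(s['tool_rot'][2]))"
```

```text
[ 13.1   4.8 219.6] 12.577686403116672
```

```bash
python3 -m pendant '[[60,[13,5,50],0],[60,[13,5,100],0],[60,[13,5,150],0],[60,[13,5,190],0],[60,[13,5,210],0],[60,[13,5,219],0],[60,[13,5,219],0],[60,[13,5,219],0]]'
python3 -m pendant '[[15,[0,0,0],0],[15,[0,0,0],0],[15,[0,0,0],0],[15,[0,0,0],0],[15,[0,0,0],0],[15,[0,0,0],0]]' 60
```

```text
time_s: 9.0
ee_pos: [0.4645, -0.2317, 0.0327]
tool_rot: [3.14, -0.001, 0.218]
ft_force: [-0.7, 0.2, 0.8]
width: 0.06
grasp_force: 0.0
time_s: 9.75
ee_pos: [0.4638, -0.2314, 0.0317]
tool_rot: [-3.141, 0.0, 0.218]
ft_force: [-1.5, 2.6, 2.6]
width: 0.0215
grasp_force: 60.0
```

```bash
python3 -m pendant '[[15,[0,0,-20],0],[15,[0,0,-45],0],[15,[0,0,-71],0],[15,[0,0,-71],0],[15,[0,0,-71],0]]'
python3 -c "
from h import *
s=r.read_state();print(totool([.4504,-.0576,.1027]),np.degrees(s['tool_rot'][2]))"
```

```text
time_s: 10.38
ee_pos: [0.4634, -0.2312, 0.1014]
tool_rot: [-3.14, 0.001, 0.217]
ft_force: [-1.8, -0.1, -4.2]
width: 0.0216
grasp_force: 60.0
[  24.7 -172.3   -1.1] 12.454766315293568
```

```bash
python3 -m pendant '[[15,[2,-20,0],0],[15,[6,-50,0],-8],[15,[10,-80,0],-16],[15,[15,-110,0],-24],[15,[20,-140,0],-32],[15,[24,-165,-1],-39],[15,[25,-172,-1],-39.5],[15,[25,-172,-1],-39.5],[15,[25,-172,-1],-39.5]]'
cp sp.py sp2.py; python3 sp2.py pics/w4.png 0.0925 52; python3 nut.py; python3 p.py
```

```text
time_s: 11.5
ee_pos: [0.4513, -0.0587, 0.1036]
tool_rot: [-3.142, 0.0, 0.905]
ft_force: [0.5, -0.8, -4.6]
width: 0.0214
grasp_force: 60.0
[  175     0   212   325 31253]
((480.71795654296875, -20.93890380859375), (133.46128845214844, 75.03013610839844), 51.9010009765625)
angle 52.447025 ends -66.8335675826687 67.05768919022307 origin [480.95824306 -20.98457344] z 0.0913879691508756
[-0.162  0.21  -0.018] [-0.1 -0.1 -4.3] 0.02146206924245135 0.9052254645102835 0.2776844707469678Traceback (most recent call last):
  File "nut.py", line 15, in <module>
    if __name__=="__main__":nut(save=sys.argv[1] if len(sys.argv)>1 else None)
                            ~~~^^^^^^^^^^^^^^^^^^^^^^^^^^^^^^^^^^^^^^^^^^^^^^^
  File "nut.py", line 10, in nut
    cn=max(cv2.findContours(M,0,1)[0],key=cv2.contourArea)[:,0]
       ~~~^^^^^^^^^^^^^^^^^^^^^^^^^^^^^^^^^^^^^^^^^^^^^^^^
ValueError: max() iterable argument is empty
```

View pics/w4.png

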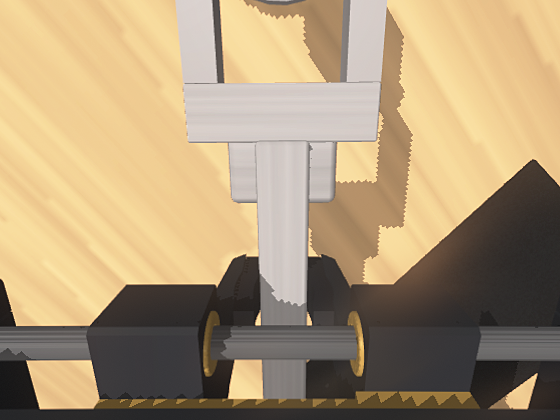

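The view shows the spanner held straight, with the jaw floor at row 83 and inner jaw edges at columns 219 and 345. The tips are out of frame. I'll compute the jaw centre line against the nut axis.

```bash
cat > fit.py <<'E'
from h import *
s=r.read_state();m=r.camera_model("wrist");a,d=r.capture("wrist")
v,u=np.mgrid[0:420,0:560];px=np.c_[u.ravel(),v.ravel()]
o,D=ray("wrist",px,m);P=(o+D*d.ravel()[:,None]);ok=d.ravel()>.05
y=s["tool_rot"][2];X=np.array([np.cos(y),np.sin(y)]);Y=np.array([-X[1],X[0]])
t=s["ee_pos"];q=P[:,:2]-t[:2];lx=q@X*1000;ly=q@Y*1000
sel=ok&(P[:,2]>t[2]-.022)&(P[:,2]<t[2])
for a0 in (20,30,50,80,85,95,100,105,110):
    k=sel&(abs(lx-a0)<1.5)&(abs(ly)<50);z=P[k,2]; w=np.sort(ly[k])
    if len(w)<5: print(a0,"none");continue
    g=np.diff(w);i=g.argmax();print(a0,w.min().round(1),w.max().round(1),"gap",w[i].round(1),w[i+1].round(1),"z",np.median(z).round(4))
n=np.array([.5625,.0858]);e=n-t[:2];print("nut in tool x,left:",e@X*1000,e@Y*1000,"yaw",np.degrees(y),t)
E
python3 fit.py
```

```text
20 -11.3 10.3 gap -0.7 -0.3 z 0.0935
30 -11.1 10.5 gap -0.3 0.1 z 0.0934
50 -22.5 22.3 gap -0.7 -0.3 z 0.0917
80 -37.8 37.9 gap -0.7 -0.3 z 0.0912
85 -37.6 38.4 gap -0.7 -0.3 z 0.0912
95 -37.5 38.3 gap -24.0 24.4 z 0.091
100 -37.3 38.3 gap -23.9 24.4 z 0.091
105 -37.3 38.3 gap -23.8 24.5 z 0.091
110 -37.1 38.2 gap -23.9 24.9 z 0.0909
nut in tool x,left: 182.41471630073065 1.8050899059290906 yaw 51.86559862420873 [ 0.45127723 -0.05879558  0.10361898]
```

```bash
python3 -m pendant '[[15,[8,-1.4,0],0],[15,[18,-1.4,0],0],[15,[26,-1.4,0],0],[15,[34,-1.4,0],0],[15,[40,-1.4,0],0]]'
python3 -m pendant '[[15,[5,0,0],0],[15,[10,0,0],0],[15,[15,0,0],0],[15,[20,0,0],0],[15,[25,0,0],0],[15,[25,0,0],0]]'; python3 fit.py|tail -1; python3 p.py
```

```text
time_s: 12.28
ee_pos: [0.4751, -0.0253, 0.1037]
tool_rot: [-3.142, 0.0, 0.907]
ft_force: [0.5, -0.6, -3.7]
width: 0.0215
grasp_force: 60.0
time_s: 13.02
ee_pos: [0.4904, -0.0059, 0.1037]
tool_rot: [-3.142, 0.0, 0.907]
ft_force: [-0.0, -0.9, -3.5]
width: 0.0216
grasp_force: 60.0
nut in tool x,left: 116.69780817677288 -0.32726152615567866 yaw 51.980828683037196 [ 0.49036507 -0.00593351  0.10368684]
[-0.168  0.219  0.047] [ 0.2 -0.5 -4. ] 0.021415411431263756 0.9070356241270874 0.4118895642182646
```

Fitted without contact force. I'll swing clockwise about the nut axis, which is 117 mm ahead of the TCP.

```bash
python3 -m pendant '[[15,[0.1,-5.1,0],2.5],[15,[0.4,-10.2,0],5],[15,[1,-15.3,0],7.5],[15,[1.8,-20.3,0],10],[15,[2.8,-25.3,0],12.5],[15,[4,-30.3,0],15],[15,[7.1,-40,0],20],[15,[11,-49.4,0],25],[15,[15.7,-58.5,0],30],[15,[15.7,-58.5,0],30]]'; python3 fit.py; python3 p.py;python3 nut.py pics/w5.png
```

```text
time_s: 14.32
ee_pos: [0.4559, 0.041, 0.1047]
tool_rot: [3.136, -0.005, 0.384]
ft_force: [9.4, -9.1, -7.1]
width: 0.0217
grasp_force: 60.1
20 -10.6 11.0 gap 10.5 11.0 z 0.0944
30 -10.5 11.3 gap 0.4 0.8 z 0.0943
50 -22.0 23.1 gap 11.2 11.6 z 0.0925
80 -36.9 39.1 gap 38.7 39.1 z 0.0917
85 -36.7 39.3 gap 0.4 0.7 z 0.0917
95 -36.5 39.2 gap -22.9 -11.9 z 0.0924
100 -36.5 39.3 gap -22.7 -17.2 z 0.096
105 -35.9 39.6 gap 23.1 25.8 z 0.096
110 -35.7 39.4 gap -9.1 11.8 z 0.0953
nut in tool x,left: 115.6376589368983 1.5931106658075198 yaw 21.990272686020138 [0.45587182 0.04102237 0.10465935]
[-1.471 -0.873  0.351] [ 8.5 -9.3 -5.8] 0.02141338906918817 0.3842669458920376 1.0219600836839577
nut centre 552.4509073343462 80.45767249695075 flat normal 5.0 116.39789703137524 n 7190
```

```bash
python3 -m pendant '[[15,[0.1,-5.1,0],2.5],[15,[0.4,-10.2,0],5],[15,[1,-15.3,0],7.5],[15,[1.8,-20.3,0],10],[15,[2.8,-25.3,0],12.5],[15,[4,-30.3,0],15],[15,[7.1,-40,0],20],[15,[11,-49.4,0],25],[15,[15.7,-58.5,0],30],[15,[15.7,-58.5,0],30]]'; python3 fit.py; python3 p.py;python3 - <<'E'
from h import *
a,d=r.capture("wrist");m=r.camera_model("wrist")
v,u=np.mgrid[0:420,0:560];px=np.c_[u.ravel(),v.ravel()];o,D=ray("wrist",px,m);P=o+D*d.ravel()[:,None]
hsv=cv2.cvtColor(a,cv2.COLOR_RGB2HSV)
k=(np.hypot(P[:,0]-.5625,P[:,1]-.0858)<.03)&(hsv[...,1].ravel()>110)
print(k.sum(),px[k].min(0) if k.sum() else 0,px[k].max(0) if k.sum() else 0)
cv2.imwrite("pics/w6.png",a[:300,:,::-1])
E
```

```text
time_s: 15.68
ee_pos: [0.4478, 0.1008, 0.1041]
tool_rot: [3.138, -0.004, -0.14]
ft_force: [5.5, -14.4, -5.6]
width: 0.0219
grasp_force: 60.0
20 -10.8 10.9 gap 0.3 0.7 z 0.0941
30 -10.6 11.1 gap 0.3 0.7 z 0.0939
50 -22.1 23.0 gap -10.5 -10.1 z 0.0922
80 -37.0 38.6 gap 0.7 1.0 z 0.0915
85 -37.0 39.1 gap -0.1 0.3 z 0.0915
95 -36.6 38.9 gap -23.4 -12.2 z 0.0923
100 -36.5 38.8 gap -23.2 -17.7 z 0.096
105 -36.8 38.7 gap 22.5 25.2 z 0.096
110 -36.4 39.0 gap -9.5 11.6 z 0.0952
nut in tool x,left: 115.64720502183938 1.1260493948327286 yaw -8.019091823297728 [0.44782655 0.1008181  0.10414557]
[-2.244 -0.299  0.124] [  4.8 -14.3  -6. ] 0.02120880050059326 -0.13952020063347748 1.6798445280856507
6497 [213   0] [353  81]
```

View pics/w6.png

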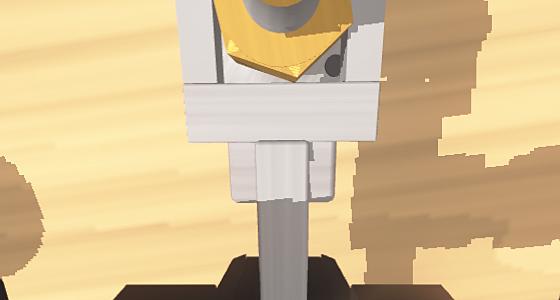

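The view shows the nut in the jaws with its near corner at (295,78) and left corner at (228,52), leading the spanner by its slack. I'll measure the nut's angle from the two near edges.

```bash
cat > na.py <<'E'
from h import *
a,d=r.capture("wrist");m=r.camera_model("wrist");t=r.read_state()
v,u=np.mgrid[0:420,0:560];px=np.c_[u.ravel(),v.ravel()];o,D=ray("wrist",px,m);P=o+D*d.ravel()[:,None]
k=(np.hypot(P[:,0]-.5625,P[:,1]-.0858)<.03)&(abs(P[:,2]-.096)<.003)
M=k.reshape(420,560)
cols=np.arange(215,352);b=np.array([np.where(M[:,c])[0].max() if M[:,c].any() else -1 for c in cols])
c0=cols[b.argmax()];print("corner px",c0,b.max())
for lo,hi in ((c0-50,c0-6),(c0+6,c0+45)):
    s=(cols>=lo)&(cols<=hi)&(b>0);Q=plane("wrist",np.c_[cols[s],b[s]],.096,m)[:,:2]
    e=cv2.fitLine((Q*1000).astype(np.float32),cv2.DIST_HUBER,0,.01,.01).ravel()
    ang=np.degrees(np.arctan2(e[1],e[0]));print("edge",ang%180,"normal mod60",(ang+90)%60, s.sum())
E
python3 na.py
```

```text
corner px 268 86
edge 59.361042 normal mod60 29.361038 45
edge 92.22384 normal mod60 2.2238388 40
```

```bash
sed -i 's/^M=k.reshape.*/hs=cv2.cvtColor(a,cv2.COLOR_RGB2HSV)[...,1].ravel();M=(k\&(hs>90)).reshape(420,560)/' na.py; python3 na.py
```

```text
corner px 295 77
edge 64.57667 normal mod60 34.57666 45
edge 124.83529 normal mod60 34.83529 40
```

The nut has turned about 47.3°, so about 13° remains.

```bash
python3 -m pendant '[[15,[0.1,-5.1,0],2.5],[15,[0.4,-10.2,0],5],[15,[1,-15.3,0],7.5],[15,[1.8,-20.3,0],10],[15,[3,-26.1,0],12.9],[15,[3,-26.1,0],12.9]]'; python3 na.py; python3 fit.py|tail -1; python3 p.py
```

```text
time_s: 16.62
ee_pos: [0.454, 0.1257, 0.1039]
tool_rot: [3.138, -0.003, -0.365]
ft_force: [3.0, -17.4, -4.4]
width: 0.0213
grasp_force: 60.0
corner px 295 77
edge 51.88117 normal mod60 21.881165 45
edge 112.23033 normal mod60 22.230331 40
nut in tool x,left: 115.58669438428227 1.3954534460202515 yaw -20.88949857336172 [0.45401326 0.12571064 0.10391094]
[-2.502 -0.129  0.094] [  3.7 -16.8  -4.5] 0.021407970242795313 -0.3646390097994978 1.9612366701692925
```

Nut turned 60.0°. I'll back off within the slack and check for zero load.

```bash
python3 -m pendant '[[15,[0.1,5.1,0],-2.5],[15,[0.4,10.2,0],-5],[15,[1,15.3,0],-7.5],[15,[1.9,21,0],-10.5],[15,[1.9,21,0],-10.5]]'; python3 na.py; python3 fit.py; python3 p.py
```

```text
time_s: 17.35
ee_pos: [0.4487, 0.1066, 0.1042]
tool_rot: [-3.141, -0.004, -0.183]
ft_force: [6.1, -4.4, -5.0]
width: 0.0215
grasp_force: 60.0
corner px 296 77
edge 60.289272 normal mod60 30.289276 45
edge 120.55469 normal mod60 30.554688 40
20 -10.7 10.9 gap -0.1 0.3 z 0.0941
30 -10.9 10.7 gap -0.1 0.3 z 0.094
50 -22.3 22.5 gap -22.1 -21.6 z 0.0921
80 -38.0 38.3 gap -0.0 0.4 z 0.0915
85 -37.8 38.4 gap -0.0 0.4 z 0.0915
95 -37.5 38.2 gap -24.2 -13.1 z 0.0923
100 -37.6 37.9 gap -24.2 -18.9 z 0.0959
105 -37.6 37.8 gap 21.7 24.3 z 0.096
110 -37.7 38.0 gap -10.4 10.5 z 0.0952
nut in tool x,left: 115.63405954660003 0.2664377070749633 yaw -10.521054885882657 [0.44876134 0.10665246 0.10421305]
[-0.626 -0.533 -0.359] [ 5.9 -4.4 -5. ] 0.021560409731588154 -0.18359503857028736 1.7337315094455625
```

Backing off took the nut along by about 8°: it's still gripped by the jaws, and the light run-down thread follows. I'll test a little further before withdrawing.

```bash
python3 -m pendant '[[15,[0.1,3.1,0],-1.5],[15,[0.2,6.1,0],-3],[15,[0.2,6.1,0],-3]]'|grep ft; python3 na.py; python3 p.py
```

```text
ft_force: [6.4, -2.4, -6.7]
corner px 294 77
edge 63.300995 normal mod60 33.300995 45
edge 123.51512 normal mod60 33.51512 40
[-0.433 -0.556 -0.334] [ 6.  -3.1 -5.4] 0.021083651550424614 -0.13140000493210158 1.66774620135057
```

The nut's corners are wedged in the jaws (self-locking). I'll pull the spanner straight back.

```bash
python3 -m pendant '[[15,[-1,0,0],0],[15,[-2,0,0],0],[15,[-3,0,0],0],[15,[-3,0,0],0]]'|egrep 'ft|ee'; python3 na.py; python3 fit.py|tail -5;python3 p.py
```

```text
ee_pos: [0.4474, 0.1009, 0.105]
ft_force: [17.8, -3.5, -9.8]
corner px 297 77
edge 63.659004 normal mod60 33.658997 45
edge 123.11519 normal mod60 33.115185 40
95 -37.5 37.7 gap -24.4 -12.8 z 0.0924
100 -37.6 37.7 gap -24.3 -18.6 z 0.0959
105 -37.6 37.7 gap 21.3 24.1 z 0.0962
110 -37.8 37.6 gap -10.2 9.9 z 0.0955
nut in tool x,left: 116.07355793854694 0.08630636143082693 yaw -7.529749600598837 [0.44741604 0.10092483 0.10504762]
[-0.511 -2.055 -0.214] [17.8 -4.5 -8.4] 0.021664394875005617 -0.13150666032239577 1.6683486687783509
```

```bash
python3 -m pendant '[[15,[-1,0,0],0],[15,[-2,0,0],0],[15,[-3,0,0],0],[15,[-3,0,0],0]]'|egrep 'ft|ee'; python3 fit.py|tail -1;python3 -m pendant '[[15,[-1,0,0],0],[15,[-2,0,0],0],[15,[-2,0,0],0]]'|egrep 'ft|ee'; python3 na.py; python3 fit.py
```

```text
ee_pos: [0.4467, 0.1009, 0.1059]
ft_force: [26.9, -6.4, -9.6]
nut in tool x,left: 116.76665519918969 0.14554283883543195 yaw -7.515408347917074 [0.44671737 0.10092795 0.10593269]
ee_pos: [0.4429, 0.1015, 0.1055]
ft_force: [16.0, -4.9, -5.2]
corner px 295 65
edge 62.00354 normal mod60 32.00354 45
edge 121.41799 normal mod60 31.417992 40
20 -10.7 11.0 gap -0.1 0.3 z 0.0952
30 -10.9 10.7 gap -10.9 -10.5 z 0.0951
50 -22.4 22.1 gap -0.1 0.3 z 0.0931
80 -38.0 37.9 gap -0.1 0.3 z 0.0926
85 -38.0 38.1 gap 0.7 1.1 z 0.0925
95 -37.5 37.7 gap 1.8 24.0 z 0.0925
100 -37.7 37.7 gap -24.2 -13.3 z 0.093
105 -37.5 37.9 gap -24.3 -19.5 z 0.096
110 -37.6 38.0 gap 21.8 24.5 z 0.0962
nut in tool x,left: 120.5703298112017 0.10053170797157453 yaw -7.502743246739237 [0.44294879 0.10144364 0.10553334]
```

The spanner now slides in stick-slip. I'll turn clockwise to put the nut back on its seal (22°), then withdraw without reversing.

```bash
python3 -m pendant '[[15,[0.1,-5.3,0],2.5],[15,[0.5,-10.5,0],5],[15,[1,-15.7,0],7.5],[15,[1.3,-18,0],8.5],[15,[1.3,-18,0],8.5]]'|egrep 'ft|ee'; python3 na.py; python3 fit.py|tail -1;python3 p.py
```

```text
ee_pos: [0.4465, 0.1189, 0.1054]
ft_force: [17.2, -9.5, -5.5]
corner px 296 65
edge 53.269768 normal mod60 23.269775 45
edge 113.505035 normal mod60 23.505035 40
nut in tool x,left: 120.63661574274363 0.18023682242082206 yaw -15.980194748928367 [0.44647553 0.1188386  0.10543882]
[-1.31  -2.256 -0.061] [15.5 -8.1 -4.7] 0.02165563427972431 -0.2789799230865426 1.8579049432820893
```

```bash
python3 -m pendant '[[15,[0,-2.1,0],1],[15,[0.1,-4.2,0],2],[15,[0.1,-4.2,0],2]]'|egrep 'ft|ee'; python3 na.py; python3 p.py
python3 -m pendant '[[15,[-1.5,0,0],0],[15,[-3,0,0],0],[15,[-4.5,0,0],0],[15,[-6,0,0],0],[15,[-6,0,0],0]]'|egrep 'ft|ee'; python3 na.py; python3 fit.py|tail -1;python3 p.py
```

```text
ee_pos: [0.4473, 0.1223, 0.1053]
ft_force: [13.0, -13.3, -4.8]
corner px 294 63
edge 52.63831 normal mod60 22.638306 45
edge 112.35708 normal mod60 22.357079 40
[-2.137 -1.991  0.106] [ 14.  -13.8  -4.5] 0.02152228435097333 -0.3129751043866762 1.9015083084121325
ee_pos: [0.4464, 0.1234, 0.1069]
ft_force: [36.0, -18.9, -9.9]
corner px 295 61
edge 53.023685 normal mod60 23.023682 45
edge 112.62565 normal mod60 22.625648 40
nut in tool x,left: 122.0192650977217 0.12921203041320004 yaw -17.98879073075591 [0.4464055  0.12336043 0.10688748]
[-2.740e+00 -4.829e+00 -2.000e-03] [ 35.6 -17.9  -9.7] 0.021827010342544823 -0.3139973530501663 1.9060124044272297
```

```bash
python3 -m pendant '[[15,[0,1.6,0],-0.8],[15,[0,3,0],-1.4],[15,[-1,3,0],-1.4],[15,[-2,3,0],-1.4],[15,[-2,3,0],-1.4]]'|egrep 'ft|ee'; python3 na.py; python3 fit.py|tail -1;python3 p.py
```

```text
ee_pos: [0.4345, 0.1239, 0.1036]
ft_force: [0.4, -1.0, -3.6]
corner px 297 23
edge 52.33807 normal mod60 22.338074 45
edge 116.53128 normal mod60 26.531277 19
nut in tool x,left: 133.53476490308017 -0.07203136054358422 yaw -16.54160804941732 [0.43451232 0.12388794 0.10358085]
[-0.098  0.429 -0.218] [-0.8 -1.9 -4.1] 0.021337365734664403 -0.28867349959448174 1.8768636734611106
```

Free, zero load, and the nut is at about 22°. I'll withdraw fully and check the nut.

```bash
python3 -m pendant '[[15,[-4,0,0],0],[15,[-10,0,0],0],[15,[-18,0,0],0],[15,[-30,0,0],0],[15,[-45,0,0],0],[15,[-60,0,0],0],[15,[-60,0,0],0]]'|egrep 'ft|ee'; python3 p.py
python3 -m pendant '[[15,[0,0,-50],0],[15,[0,0,-100],0],[15,[0,0,-150],0],[15,[0,0,-150],0],[15,[0,0,-150],0]]'|egrep 'ft|ee'; python3 nut.py pics/w7.png; python3 fit.py
```

```text
ee_pos: [0.3763, 0.1412, 0.1038]
ft_force: [0.5, -0.3, -4.8]
[ 0.099  0.275 -0.023] [ 0.5 -0.3 -4.8] 0.021330352812607062 -0.2878755866180027 1.9241525360404674
ee_pos: [0.377, 0.1408, 0.2526]
ft_force: [-1.1, 0.2, -4.2]
20 -10.7 11.0 gap -10.6 -10.1 z 0.2417
30 -10.9 10.7 gap 0.4 0.8 z 0.2413
50 -22.4 22.4 gap -22.3 -21.7 z 0.239
80 -37.8 38.2 gap 0.4 0.8 z 0.2378
85 -38.0 38.2 gap -0.0 0.4 z 0.2376
95 -37.6 37.9 gap -24.2 24.2 z 0.2372
100 -37.8 37.7 gap -24.3 24.2 z 0.2371
105 -37.6 37.6 gap -24.3 24.1 z 0.237
110 -37.5 37.6 gap -24.3 24.4 z 0.2367
nut in tool x,left: 193.64337231610202 0.1881264381940951 yaw -16.552597466814134 [0.37682788 0.14078778 0.25218908]Traceback (most recent call last):
  File "nut.py", line 15, in <module>
    if __name__=="__main__":nut(save=sys.argv[1] if len(sys.argv)>1 else None)
                            ~~~^^^^^^^^^^^^^^^^^^^^^^^^^^^^^^^^^^^^^^^^^^^^^^^
  File "nut.py", line 10, in nut
    cn=max(cv2.findContours(M,0,1)[0],key=cv2.contourArea)[:,0]
       ~~~^^^^^^^^^^^^^^^^^^^^^^^^^^^^^^^^^^^^^^^^^^^^^^^^
ValueError: max() iterable argument is empty
```

View pics/w7.png

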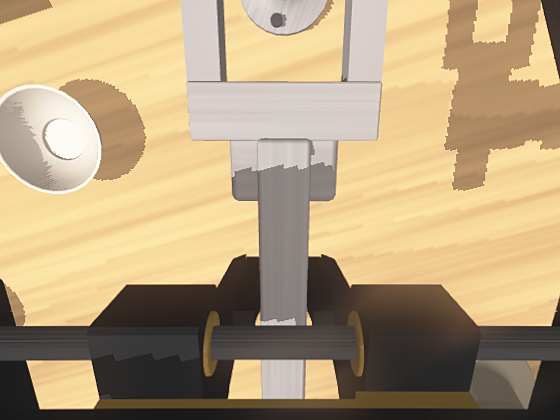

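The nut is hidden from here. I'll view it beside the jaws on the way to the mat.

```bash
python3 -c "
from h import *
print(totool([.547,-.030,.25]))"
```

```text
[211.7 115.2   1.7]
```

```bash
python3 -m pendant '[[15,[20,30,0],-4],[15,[55,55,0],-9],[15,[95,80,0],-14],[15,[140,105,0],-20],[15,[185,114,2],-26],[15,[211,115,2],-29],[15,[211,115,2],-29],[15,[211,115,2],-29]]'|egrep 'ft|ee'; python3 nut.py pics/w8.png; python3 -c "
from h import *
s=r.read_state();print(s['tool_rot'][2],s['time_s'])
a=498.6,-222.5;y=s['tool_rot'][2]"
```

```text
ee_pos: [0.5462, -0.0291, 0.2507]
ft_force: [0.4, -0.2, -4.8]
nut centre 562.8084278391746 84.96659279072084 flat normal 23.5 141.59421885614358 n 2258
0.21736584230295386 24.75
```

View pics/w8.png

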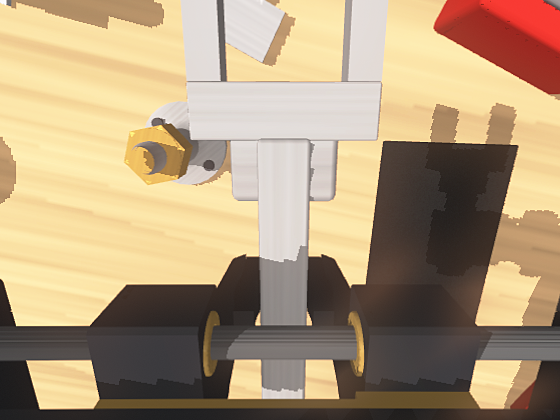

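The nut is free at (155,158) in the image with flat normal 23.5°, about 58.5–60° past hand-tight, which is good. I'll lay the spanner back.

```bash
python3 -c "
from h import *
s=r.read_state();print(totool([.463,-.231,.034]),s['tool_rot'])"
```

```text
[-124.5  179.4  217.2] [-3.14094360e+00  1.35711645e-03  2.17365842e-01]
```

```bash
python3 -m pendant '[[15,[-25,35,0],0],[15,[-55,80,0],0],[15,[-85,125,0],0],[15,[-115,165,20],0],[15,[-124,179,60],0],[15,[-124,179,110],0],[15,[-124,179,160],0],[15,[-124,179,195],0],[15,[-124,179,208],0],[15,[-124,179,214],0],[15,[-124,179,217],0],[15,[-124,179,217],0]]'
python3 p.py
```

```text
time_s: 26.25
ee_pos: [0.4648, -0.2312, 0.0355]
tool_rot: [3.14, -0.001, 0.217]
ft_force: [0.1, -0.4, -3.8]
width: 0.0218
grasp_force: 60.0
[-0.048  0.306 -0.008] [ 0.1 -0.4 -3.8] 0.021811479757042847 0.21746371726472957 0.6657936747145277
```

```bash
python3 -m pendant '[[15,[0,0,1],0],[15,[0,0,2],0],[15,[0,0,3],0],[15,[0,0,3],0]]'; python3 p.py
python3 -m pendant '[[30,[0,0,3],0],[45,[0,0,3],0],[55,[0,0,3],0],[55,[0,0,3],0],[55,[0,0,-40],0],[55,[-6,0,-100],0],[55,[-14,0,-160],0],[55,[-14,0,-217],0],[55,[-14,0,-217],0],[55,[-14,0,-217],0]]'; python3 sp.py pics/w9.png .021 12.5; python3 p.py
```

```text
time_s: 26.75
ee_pos: [0.4646, -0.2312, 0.032]
tool_rot: [3.141, -0.0, 0.217]
ft_force: [-2.6, -1.4, 0.9]
width: 0.0214
grasp_force: 60.0
[-0.084  0.117  0.034] [-2.6 -1.4  0.9] 0.021379437360744075 0.21725566339126723 0.6657673500139332
time_s: 28.0
ee_pos: [0.4505, -0.2336, 0.2475]
tool_rot: [-3.14, 0.001, 0.218]
ft_force: [0.2, 0.4, -1.0]
width: 0.0551
grasp_force: 0.0
[ 246   28   79  200 6256]
((499.92230224609375, -223.88702392578125), (199.81004333496094, 75.41957092285156), 12.453652381896973)
angle 12.108392 ends -99.96179743830082 100.08984175548476 origin [ 500.02552772 -224.06343346] z 0.020451409663424125
[-0.006  0.191 -0.021] [-0.7 -0.  -0.1] 0.05521434072984078 0.21757172168072092 0.6435074595477585
```

View pics/w9.png

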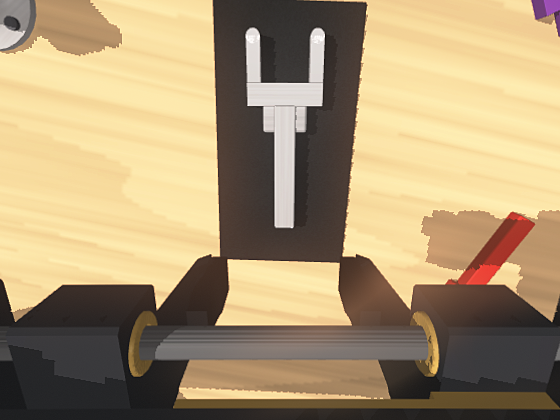

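The spanner lies flat and lengthwise on the mat (handle end (284,228), jaws (285,40)), and the gripper is clear.

```bash
python3 -c "
from rig import r
print(r.hand_in())"
```

```text
the job is handed in; nothing more can be done
None
```

I handed the job in at about 28 s: I ran the nut down about 103° by hand to its seal, then tightened it with the spanner until the camera read 60°. The jaws wedged while I backed the spanner off and drew the nut back about 11°, so I turned it up against the seal again with the spanner (final reading 58.5°, good to 1–2°). The spanner is flat and lengthwise on its mat, nothing is on the nut, and I moved none of the bystanders.

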